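# Chock the polishing drum and draw back its stop

### The job

With the orange wedge chock, thin edge first, push the middle of the polishing drum's low side so that the drum rolls up the sloping plywood rest against the white buffer of its back fence, and press the chock home there with about ten newtons for a second (never more than fifteen on the drum). Then let go of the chock and slide the red tab of the stop all the way down the slope, so that the chock alone keeps the drum against the buffer. Leave the bottle, the loupe and the tin where they stand.

Things in the scene. Friction and masses are not known exactly. Their poses are not given: they have to be found in the camera images.
- rest: fixed sloping rest, plywood board 240 x 200 mm. Origin on the table; x level, towards the high end; y left, z up. The board's top passes 45 mm above the origin and rises 7 degrees towards +x. Along the slope from the point above the origin it runs from -120 mm (low end; lip 10 mm high) to +120 mm. Friction is about 0.6.
- drum: loose aluminium drum, black end bands, 60 mm diameter, 140 mm long, about 0.6 kg, free to roll. Origin at its centre, y along its axis (parallel to the rest's y). At the start it touches the board about 30 mm up the slope from the point above the rest's origin and leans downhill on the stop's two pins. Rolling it uphill with the chock takes about 2 N.
- chock: loose orange chock, 0.2 kg, on the table. Origin: centre of the underside of its grip block (40 mm in x, 36 in y, 42 high). Its nose, 36 wide, falls from 26 mm high at x=20 to 1.5 at the thin edge x=51 (38 degrees). On the board it meets the drum when its origin is 63 mm downhill of the drum's contact line. Pressed home, it holds by friction when let go. Pressing down adds drag on the board.
- fence: back fence at the high end of the rest, fixed; origin and axes as the rest's. Its white buffer bar (160 mm wide, 40 high, on two brass screws) faces the drum and is set anew each time, anywhere from 6 to 32 mm uphill of the drum's start; where is not measured and must be felt: there the push force climbs by some 3 to 5 N per mm.
- stop (a joint): sliding stop, in m: 0 = holding the drum (start), 0.04 = drawn fully down the slope. Slides with 3 to 4 N, stays where left. Its two 10 mm steel pins stand 35 mm above the board, 60 mm to either side of the rest's middle line, touching the drum's low side; the red tab beside the board moves them.
- tab (a point): middle of the top edge of the stop's red tab, an upright plate square to the slope, 8 mm thick along it and 26 mm wide, 132 mm to the rest's +y side; top 43 mm above the plane of the board, bottom 19 mm below it. Nothing stands within 60 mm of it up or down the slope; push it from uphill.
- bottle: bystander: amber bottle with white cap, 56 mm diameter, 105 mm high, origin at the centre of its underside
- loupe: bystander: black eye loupe, 38 mm diameter, 34 mm high, origin at the centre of its underside
- tin: bystander: open blue tin, 85 x 85 x 35 mm, origin at the centre of its underside
Not all that is in view belongs to the job. Leave any green look-alike of the drum alone. Several things look just like the chock: the one meant starts farthest to the robot's left.

How it is judged:
By the outcome, as a careful person would: the job done as asked, in the order asked, and still so for the second after the job is handed in, with the robot touching nothing.
It also fails if it takes over 67 s, if anything falls off the work surface, if the arm or the gripper's body presses on something with over 40 N, if the wrist force passes 120 N, or if a joint passes its speed limit or range.

### The arm

A 6-joint arm with a two-finger parallel gripper is mounted at the origin on the work surface. World frame = base frame: x ahead of the robot, y to its left, z up, the work surface at z = 0. Lengths are in m, angles in rad, forces in N, time in s.
With the tool pointing down it reaches from about 0.35 to 0.85 m from the base axis. Payload 8.1 kg.
Tool frame: the origin (TCP) lies at the very end of the fingers, on their centre line; the grasp point (between the pads) lies 19 mm behind it; z points along the fingers, y is the line along which they close (so a half turn about z gives the same grasp; the last joint's range is limited). The gripper opens to 93 mm and grips with 3 to 60 N. Pads are 15 mm wide; open, the fingers measure 128 mm over their backs; the gripper's body (75 mm by 188 mm) begins 65 mm behind the grasp point.
Start: joints at [-1.366, 0.13, 1.488, -0, 1.523, -0.085], TCP at [0.171, -0.575, 0.219] pointing down, gripper open.
Joint ranges: [-2.96, 2.96], [-0.89, 2.26], [0.02, 2.5], [-1.34, 4.48], [0, 2.73], [-2.66, 2.66]. Speed limits (rad/s): [2.39, 2.39, 2.79, 3.14, 3.14, 3.14].

### API

Orientations are given as a rotation vector (axis times angle).
In Python, from plant import monitor, eyes, ticket gives the robot as it stands.
- The arm moves only by the tool arm_command, never from a script. Its argument "deltas" is a list that holds one entry, the list of rows, each a list of 6 numbers: the shift along the world's x, y, z in cm, then the turn, a rotation vector about the world's x, y, z in degrees. In form: [[[tx, ty, tz, rx, ry, rz], ...]]. A call has 1 to 12 rows; each row shifts and turns the commanded pose from where the row before left it; what a row does not reach is not made up. A row lasts 1/12 s, in which the tool goes at most 41.7 mm and 7.16 degrees, less where a joint would pass 70% of its speed; a pose out of reach is approached as far as the arm can. A call is refused whole if a number of a shift passes 4.17 or a number of a turn 7.16, either way. A call with a gripper value outside its range is refused whole. "gripper" is the opening, from -1 (shut) to 1 (fully open), set as the call begins (left out, the last holds). The fingers move at their own pace and stop on an object; "squeeze" is the grip in N (left out, the last holds). Time passes only in rows, so rows that do not move let the fingers close. It gives the time, the measured TCP pose, the force, the opening and the grip force at its end, in the units of the state.
- monitor.read_state(): the state, without advancing time (a new reading comes with each control period).
- eyes.read_camera(name): name is "scene" or "top" or "wrist"; returns the picture (480x640x3 uint8, blue, green, red); there is no depth.
- eyes.camera_model(name): a dict with "fx", "fy", "cx", "cy" (pixels), "rvec" (rotation vector, rad) and "tvec" (3), from world to camera coordinates, as OpenCV has them. Camera axes: x right, y down, z forward; pixel columns grow to the right and rows downward; lengths in m; the calibration is good to about 2 mm. A picture is of the moment at which its call begins: read the wrist's pose just before it. camera_model takes no time and is no camera call; for the wrist camera it gives the pose at the moment of the call.
- ticket.close_job(): hands the job in; it is judged then, once.
The state is a dict: "t": time; "q": joint angles; "dq": joint speeds; "joint_torque": joint torques, N m; "tool_pos": TCP position; "orientation": TCP orientation; "force": force on the tool from outside, world axes, zero at the start; "wrist_torque": the same for the moment, N m; "opening": finger opening in m; "gripper_force": force on a finger pad.
Only numpy, scipy, OpenCV 4.12 (cv2) and the standard library are available. Lean on these libraries where they do the work, as an engineer would, in place of code of your own. Each camera call takes 0.05 s, during which the arm holds its last target. There are 200 camera calls.

## Working session

There is one attempt and no reset: what is moved stays moved. The work goes in short steps, Python scripts to look and compute and a tool call to move; the robot and the scene stay as the last step left them, time stands still between calls to the robot, and variables do not carry over. Pictures are saved under pics/ and viewed, at most 10 in all, crops included, and the job is handed in when it is done.

Besides the shell and the picture viewer there is one more tool, called after "Call:" in YAML: its name, and indented under it one key for each argument. arm_command: Moves the arm, as the interface text tells. Its arguments: {"type":"object","properties":{"deltas":{"type":"array"},"gripper":{"type":"number"},"squeeze":{"type":"number"}},"required":["deltas"]}

```bash
mkdir -p pics; ls; python3 - <<'E'
from plant import monitor, eyes
import cv2,numpy as np
s=monitor.read_state(); print({k:np.round(v,3) for k,v in s.items()})
for n in ("scene","top"):
    im=eyes.read_camera(n); cv2.imwrite(f"pics/{n}0.png",im)
    m=eyes.camera_model(n); print(n,m)
E
```

```text
pics
{'t': np.float64(0.0), 'q': array([-1.366,  0.131,  1.489, -0.   ,  1.523, -0.085]), 'dq': array([-0.   , -0.001,  0.001,  0.   , -0.   , -0.001]), 'joint_torque': array([-4.0000e-03, -5.5983e+01, -4.9177e+01,  7.6000e-02,  3.5000e-02,
       -0.0000e+00]), 'tool_pos': array([ 0.171, -0.574,  0.218]), 'orientation': array([-3.107, -0.453,  0.   ]), 'force': array([-0.613, -0.159, -0.358]), 'wrist_torque': array([ 0.06 , -0.041, -0.003]), 'gripper_force': np.float64(0.0), 'opening': np.float64(0.093)}
scene {'fx': 611.2615788066131, 'fy': 611.2615788066131, 'cx': 328.7410628059694, 'cy': 239.4245576386571, 'rvec': array([ 2.2712199 ,  1.35708662, -0.3617865 ]), 'tvec': array([-0.2376185 , -0.3488616 ,  1.53631162])}
top {'fx': 453.5846654652123, 'fy': 453.5846654652123, 'cx': 313.6898874474252, 'cy': 241.23486597529188, 'rvec': array([ 2.0954903 , -2.14751908,  0.20509002]), 'tvec': array([0.01753147, 0.55355916, 0.85626126])}
```

View pics/scene0.png

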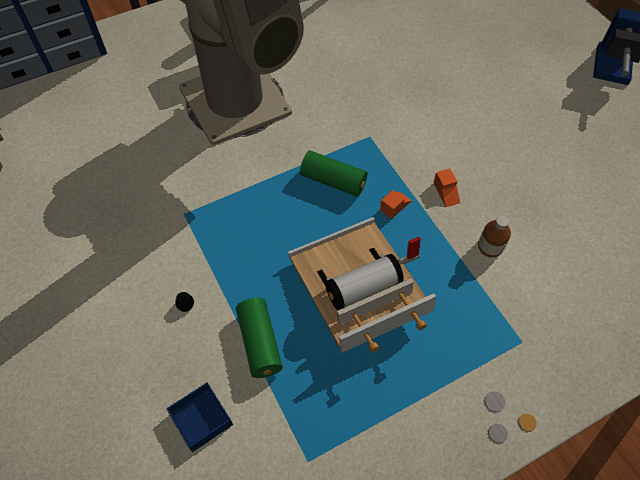

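View pics/top0.png

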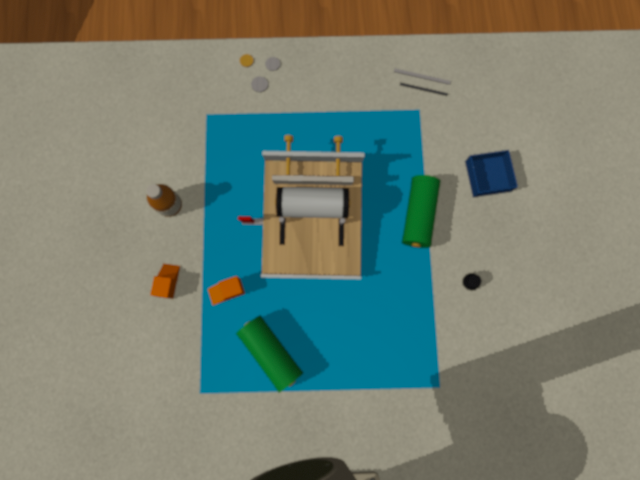

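Candidates for the chock: orange at top (165,281) / scene (447,187), and orange at top (225,291) / scene (395,204). World +y is left in the top view, so the one meant should be (165,281). The green rolls are drum look-alikes. I'll measure both and crop.

```bash
cat > h.py <<'E'
import cv2,numpy as np
from plant import monitor, eyes
def cam(n):
    m=eyes.camera_model(n); R=cv2.Rodrigues(np.array(m['rvec']))[0]
    K=np.array([[m['fx'],0,m['cx']],[0,m['fy'],m['cy']],[0,0,1]]); return K,R,np.array(m['tvec'])
def ray(c,p):
    K,R,t=c; return -R.T@t, R.T@np.linalg.solve(K,[p[0],p[1],1])
def onz(c,p,z):
    o,d=ray(c,p); return o+d*(z-o[2])/d[2]
def proj(c,X):
    K,R,t=c; q=(R@np.atleast_2d(X).T).T+t; q=q@K.T; return q[:,:2]/q[:,2:]
def tri(c1,p1,c2,p2):
    o1,d1=ray(c1,p1);o2,d2=ray(c2,p2)
    s=np.linalg.lstsq(np.c_[d1,-d2],o2-o1,rcond=None)[0]
    a,b=o1+s[0]*d1,o2+s[1]*d2; return (a+b)/2,np.linalg.norm(a-b)
def blobs(im,lo,hi,amin=60):
    m=cv2.inRange(cv2.cvtColor(im,cv2.COLOR_BGR2HSV),np.array(lo),np.array(hi))
    cs=cv2.findContours(m,cv2.RETR_EXTERNAL,cv2.CHAIN_APPROX_NONE)[0]
    return [c for c in cs if cv2.contourArea(c)>amin]
E
python3 - <<'E'
from h import *
T=cam("top");S=cam("scene")
t=cv2.imread("pics/top0.png");s=cv2.imread("pics/scene0.png")
for n,im,c in(("top",t,T),("scene",s,S)):
    for col,lo,hi,z in(("orange",(5,180,120),(14,255,255),.02),("red",(0,180,80),(4,255,255),.09)):
        for b in blobs(im,lo,hi,20):
            r=cv2.minAreaRect(b);print(n,col,cv2.contourArea(b),np.round(r[0]),np.round(onz(c,r[0],z),3))
# board corners top lips px
for p in((263,277),(361,277),(263,153),(363,155)): print(p,np.round(onz(T,p,.045),3))
a=cv2.resize(t[255:315,140:260],None,fx=6,fy=6,interpolation=cv2.INTER_CUBIC)
b=cv2.resize(s[160:225,370:470],None,fx=7.2,fy=3.6*1.2,interpolation=cv2.INTER_CUBIC)[:240] if 0 else cv2.resize(s[160:220,365:485],None,fx=6,fy=6,interpolation=cv2.INTER_CUBIC)
a=cv2.resize(a,(600,300));b=cv2.resize(b,(600,300))
cv2.imwrite("pics/c1.png",np.vstack([a,b]))
a=cv2.resize(t[125:290,225:375],None,fx=3.6,fy=3.6,interpolation=cv2.INTER_CUBIC);cv2.imwrite("pics/c2.png",a)
E
```

```text
top orange 36.5 [235. 291.] [0.462 0.167 0.02 ]
top orange 239.0 [165. 278.] [0.492 0.31  0.02 ]
top orange 25.0 [186.  30.] [1.058 0.284 0.02 ]
top orange 22.5 [442.  25.] [ 1.057 -0.302  0.02 ]
top orange 51.5 [522.  21.] [ 1.062 -0.486  0.02 ]
top orange 67.5 [531.  19.] [ 1.068 -0.508  0.02 ]
top orange 890.5 [602.  14.] [ 1.076 -0.672  0.02 ]
top orange 565.0 [550.  14.] [ 1.079 -0.552  0.02 ]
top orange 30.5 [526.   4.] [ 1.107 -0.502  0.02 ]
top orange 96.0 [514.  10.] [ 1.091 -0.471  0.02 ]
top orange 1076.0 [476.  16.] [ 1.08  -0.381  0.02 ]
top orange 551.0 [423.  15.] [ 1.083 -0.26   0.02 ]
top orange 227.5 [394.  17.] [ 1.081 -0.194  0.02 ]
top orange 997.5 [346.  16.] [ 1.085 -0.084  0.02 ]
top orange 641.5 [296.  17.] [1.086 0.033 0.02 ]
top orange 238.0 [270.  18.] [1.086 0.09  0.02 ]
top orange 85.5 [258.  10.] [1.105 0.119 0.02 ]
top orange 1122.5 [222.  18.] [1.088 0.202 0.02 ]
top orange 608.5 [168.  18.] [1.09  0.325 0.02 ]
top orange 585.0 [138.  19.] [1.09  0.396 0.02 ]
top orange 881.0 [100.  20.] [1.091 0.481 0.02 ]
top red 23.0 [245. 220.] [0.593 0.136 0.09 ]
scene orange 249.5 [396. 200.] [0.46  0.191 0.02 ]
scene orange 160.5 [451. 196.] [0.508 0.305 0.02 ]
scene orange 179.0 [446. 177.] [0.459 0.326 0.02 ]
scene red 21.0 [414. 240.] [0.598 0.139 0.09 ]
(263, 277) [0.485 0.107 0.045]
(361, 277) [ 0.481 -0.089  0.045]
(263, 153) [0.747 0.106 0.045]
(363, 155) [ 0.737 -0.104  0.045]
```

View pics/c1.png

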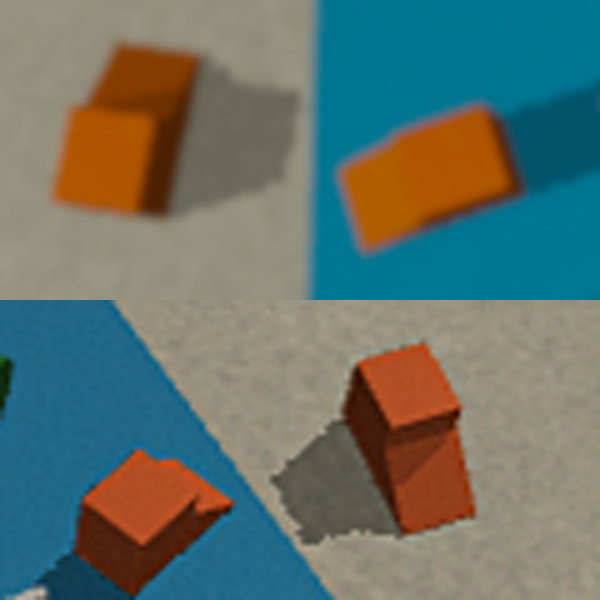

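View pics/c2.png

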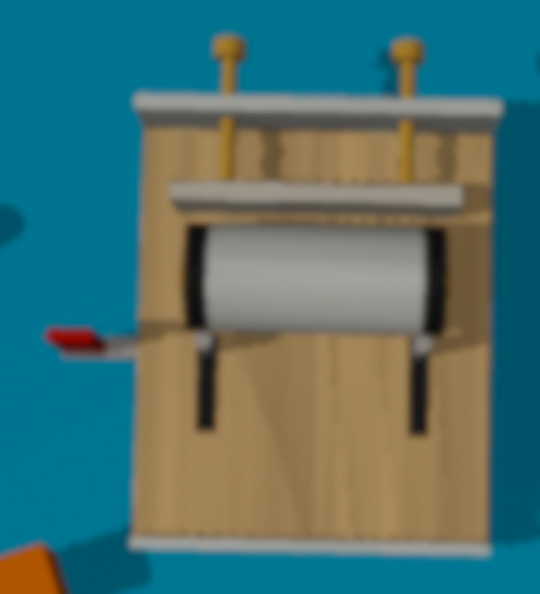

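The crop shows the left chock (top px ~(162,286), nose pointing away from the robot at ~(172,265)); it is the one meant. Now I'll get its pose and the rest's by rays.

```bash
python3 - <<'E'
from h import *
T=cam("top");S=cam("scene")
c1=lambda p:(140+(p[0]+.5)/5-.5,255+(p[1]+.5)/5-.5)
c1s=lambda p:(365+(p[0]+.5)/5-.5,160+(p[1]-300+.5)/5-.5)
for nm,c,f,top,nose in(("top",T,c1,[(70,107),(160,112),(137,212),(52,200)],[(118,43),(200,55)]),
  ("scene",S,c1s,[(357,362),(425,343),(460,408),(388,430)],[(402,533),(475,515)])):
    P=np.array([onz(c,f(p),.042) for p in top]);N=np.array([onz(c,f(p),.0015) for p in nose])
    print(nm,"top",P.round(3)[:,:2].tolist(),"ctr",P.mean(0).round(4),"nose",N.round(3)[:,:2].tolist(),N.mean(0).round(4))
    d=N.mean(0)-P.mean(0);print(" heading",np.degrees(np.arctan2(d[1],d[0])),np.hypot(*d[:2]))
c2=lambda p:(225+(p[0]+.5)/3.6-.5,125+(p[1]+.5)/3.6-.5)
L=[onz(T,c2(p),.0405) for p in((130,549),(490,555))]
print("lip low",np.round(L,4)); d=L[0]-L[1];print("yaw",np.degrees(np.arctan2(-d[0],d[1])),np.hypot(*d[:2]))
for nm,p in(("drum",(317,279)),("dl",(187,280)),("dr",(447,280))):print(nm,onz(T,c2(p),.0784).round(4))
D=[onz(T,c2(p),.0784) for p in((187,279),(447,281))];d=D[0]-D[1];print(np.degrees(np.arctan2(-d[0],d[1])),np.hypot(*d[:2]))
for nm,im,c in(("t",cv2.imread("pics/top0.png"),T),("s",cv2.imread("pics/scene0.png"),S)):
    for b in blobs(im,(0,150,50),(4,255,255),15):print(nm,b[:,0].min(0),b[:,0].max(0))
im=cv2.imread("pics/scene0.png")[215:360,270:450]
cv2.imwrite("pics/c3.png",cv2.resize(im,None,fx=4,fy=4,interpolation=cv2.INTER_CUBIC))
E
```

```text
top top [[0.493, 0.326], [0.49, 0.29], [0.451, 0.297], [0.456, 0.331]] ctr [0.4724 0.3111 0.042 ] nose [[0.525, 0.321], [0.519, 0.286]] [0.5216 0.3038 0.0015]
 heading -8.501652129621142 0.04972428317338317
scene top [[0.45, 0.3], [0.455, 0.334], [0.493, 0.327], [0.488, 0.292]] ctr [0.4712 0.3132 0.042 ] nose [[0.517, 0.288], [0.524, 0.323]] [0.5206 0.3052 0.0015]
 heading -9.133331233996376 0.05001981211415235
lip low [[ 0.4857  0.1117  0.0405]
 [ 0.4774 -0.0884  0.0405]]
yaw -2.3633580488450296 0.20021261187276249
drum [0.6278 0.0041 0.0784]
dl [0.629  0.0756 0.0784]
dr [ 0.6255 -0.0674  0.0784]
-1.8709313184105019 0.1430703487374153
t [240 218] [252 221]
s [407 237] [419 258]
```

View pics/c3.png

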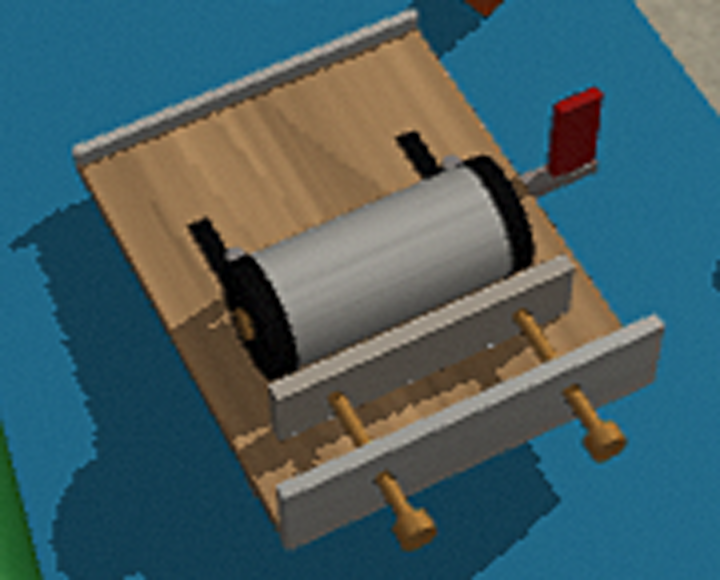

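Views agree to 2 mm. In the scene crop the drum leans on the two pins, with the buffer close uphill of it and the red tab upright on the +y side (crop px 575,130). Rest: origin ≈ (0.602, 0.005), yaw ≈ -2.1°. Chock: (0.4715, 0.312), heading -8.8°. Moving.

Call:
arm_command:
  deltas:
    - [[2.8,3.0,0,0,0,-2.1],[2.8,3.0,0,0,0,-2.1],[2.8,3.0,0,0,0,-2.1],[2.8,3.0,0,0,0,-2.1],[2.8,3.0,0,0,0,-2.1],[2.8,3.0,0,0,0,-2.1],[2.8,3.0,0,0,0,-2.1],[2.8,3.0,0,0,0,-2.1],[2.8,3.0,0,0,0,-2.1],[2.8,3.0,0,0,0,-2.1],[2.8,3.0,0,0,0,-2.1],[2.8,3.0,0,0,0,-2.1]]
  gripper: 1
  squeeze: 30

```text
t: 1.1
tool_pos: [0.5083, -0.213, 0.2183]
orientation: [-3.132, 0.238, 0.001]
force: [0.4, -1.2, -0.2]
opening: 0.0929
gripper_force: 0.0
```

Call:
arm_command:
  deltas:
    - [[-0.3,4.1,0,0,0,0],[-0.3,4.1,0,0,0,0],[-0.3,4.1,0,0,0,0],[-0.3,4.1,0,0,0,0],[-0.3,4.1,0,0,0,0],[-0.3,4.1,0,0,0,0],[-0.3,4.1,0,0,0,0],[-0.3,4.1,0,0,0,0],[-0.3,4.1,0,0,0,0],[-0.3,4.1,0,0,0,0],[-0.3,4.1,0,0,0,0],[-0.3,4.1,0,0,0,0]]

```text
t: 2.1
tool_pos: [0.4706, 0.279, 0.2183]
orientation: [3.133, -0.235, -0.0]
force: [0.3, -0.2, -0.4]
opening: 0.0929
gripper_force: 0.0
```

```bash
cat >> h.py <<'E'
from scipy.spatial.transform import Rotation as Ro
def st():
    s=monitor.read_state(); R=Ro.from_rotvec(s['orientation']).as_matrix()
    print("t %.2f"%s['t'],"pos",np.round(s['tool_pos'],4),"xyaw %.1f"%np.degrees(np.arctan2(R[1,0],R[0,0])),"xpitch %.1f"%np.degrees(np.arcsin(R[2,0])),"ypitch %.1f"%np.degrees(np.arcsin(R[2,1])),"zax",np.round(R[:,2],3),"F",np.round(s['force'],2),"M",np.round(s['wrist_torque'],2),"open %.4f gf %.1f"%(s['opening'],s['gripper_force'])," q",np.round(s['q'],2)); return s
E
python3 - <<'E'
from h import *
st()
T=cam("top");S=cam("scene")
# checks in scene with model
O=np.array([.6017,.0051]);a=np.radians(-2.1);ux=np.array([np.cos(a),np.sin(a)]);uy=np.array([-ux[1],ux[0]])
c,s=np.cos(np.radians(7)),np.sin(np.radians(7))
def W(sl,y,h):
    x=sl*c-h*s; return np.r_[O+x*ux+y*uy,.045+sl*s+h*c]
for n,p in(("lip R",(-.12,-.1,.01)),("lip L",(-.12,.1,.01)),("hub R",(.03,-.07,.03)),("tab top",(-.005,.132,.043))):
    q=proj(S,W(*p))[0];t=proj(T,W(*p))[0];print(n,W(*p).round(4),"scene crop",((q-[270,215])*4).round(0),"top crop",((t-[225,125])*3.6).round(0))
E
```

```text
t 2.10 pos [0.4706 0.279  0.2183] xyaw -8.6 xpitch -0.0 ypitch 0.0 zax [-0. -0. -1.] F [ 0.26 -0.2  -0.37] M [ 0.03  0.01 -0.05] open 0.0929 gf 0.0  q [ 0.44 -0.01  1.64 -0.    1.52  2.16]
lip R [ 0.4778 -0.0904  0.0403] scene crop [ 63. 152.] top crop [492. 553.]
lip L [0.4851 0.1094 0.0403] scene crop [403.  10.] top crop [133. 549.]
hub R [ 0.6252 -0.0658  0.0784] scene crop [243. 327.] top crop [443. 279.]
tab top [0.5963 0.1374 0.0871] scene crop [570. 101.] top crop [ 71. 335.]
```

Call:
arm_command:
  deltas:
    - [[0.1,3.3,-1,0,0,-0.2],[0,0,-3,0,0,0],[0,0,-3,0,0,0],[0,0,-3,0,0,0],[0,0,-3,0,0,0],[0,0,-3,0,0,0],[0,0,-2.5,0,0,0],[0,0,-1.6,0,0,0],[0,0,-0.8,0,0,0],[0,0,0,0,0,0]]

```text
t: 2.93
tool_pos: [0.4705, 0.309, 0.007]
orientation: [3.13, -0.241, -0.006]
force: [-0.2, 0.4, -0.3]
opening: 0.093
gripper_force: 0.0
```

Call:
arm_command:
  deltas:
    - [[0,0,0,0,0,0],[0,0,0,0,0,0],[0,0,0,0,0,0],[0,0,0,0,0,0],[0,0,0,0,0,0],[0,0,0,0,0,0],[0,0,0,0,0,0],[0,0,0,0,0,0],[0,0,0,0,0,0],[0,0,0,0,0,0]]
  gripper: -0.4

```text
t: 3.77
tool_pos: [0.4725, 0.3102, 0.0097]
orientation: [-3.132, 0.241, -0.0]
force: [-0.4, 0.5, 1.5]
opening: 0.0356
gripper_force: 30.0
```

```bash
python3 - <<'E'
from h import *
st();c=eyes.read_camera("top"); w=eyes.read_camera("wrist")
cv2.imwrite("pics/g.png",np.vstack([cv2.resize(w,(400,300)),cv2.resize(c[240:330,130:250],(400,300))]))
E
```

```text
t 3.77 pos [0.4725 0.3102 0.0097] xyaw -8.8 xpitch 0.0 ypitch -0.0 zax [ 0.  0. -1.] F [-0.4   0.51  1.52] M [ 0.19  0.05 -0.03] open 0.0356 gf 30.0  q [0.49 0.24 1.77 0.   1.13 2.21]
```

View pics/g.png

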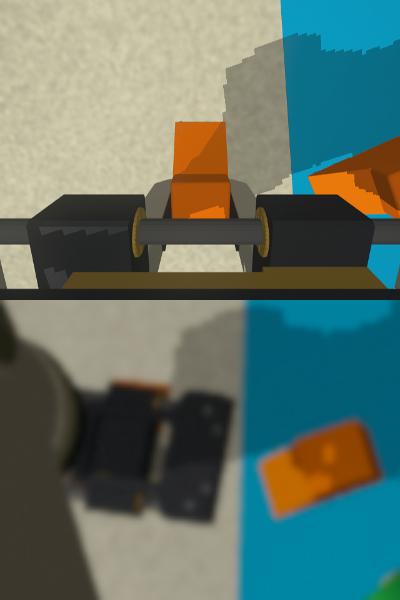

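Held square (35.6 mm opening, nose pointing ahead in the wrist view at (200,150)). I'll lift, carry over the rest, and tilt 7° with the slope.

Call:
arm_command:
  deltas:
    - [[0,0,2,0,0,0],[0,0,4,0,0,0],[0,0,4,0,0,0],[0,0,4,0,0,0],[0.9,-4.0,0,0,0,1.2],[0.9,-4.0,0,0,0,1.2],[0.9,-4.0,0,0,0,1.2],[0.9,-4.0,0,0,0,1.2],[0.9,-4.0,0,0,0,1.2],[0.9,-4.0,0,0,0,0.7],[0.9,-4.0,0,0,0,0],[0.6,-2.3,0,0,0,0]]

```text
t: 4.87
tool_pos: [0.5414, 0.003, 0.1493]
orientation: [3.14, -0.06, -0.001]
force: [0.7, 0.0, -1.6]
opening: 0.0357
gripper_force: 30.0
```

Call:
arm_command:
  deltas:
    - [[0,0,0,-0.05,-1.75,0],[0,0,0,-0.05,-1.75,0],[0,0,0,-0.05,-1.75,0],[0,0,0,-0.05,-1.75,0],[0,0,-2,0,0,0],[0,0,-2,0,0,0],[0,0,-1.5,0,0,0],[0,0,-0.8,0,0,0],[0,0,0,0,0,0],[0,0,0,0,0,0]]

```text
t: 5.7
tool_pos: [0.5411, 0.007, 0.0864]
orientation: [3.134, -0.057, 0.19]
force: [0.7, -1.0, -1.5]
opening: 0.0355
gripper_force: 30.0
```

```bash
cat >> h.py <<'E'
O=np.array([.6017,.0051]);a=np.radians(-2.1);ux=np.array([np.cos(a),np.sin(a)]);uy=np.array([-ux[1],ux[0]])
c7,s7=np.cos(np.radians(7)),np.sin(np.radians(7))
U=np.r_[c7*ux,s7];V=np.r_[uy,0];N=np.cross(U,V);B=np.r_[O,.045]
def W(s,y,h): return B+s*U+y*V+h*N
def loc(p): return np.array([U,V,N])@(np.array(p)-B)
def rst():
    s=st();print("slope s,y,h mm",(loc(s['tool_pos'])*1e3).round(1),"F slope",(np.array([U,V,N])@s['force']).round(2))
E
python3 - <<'E'
from h import *
rst()
for i in range(4): eyes.read_camera("top"); rst()
E
```

```text
t 5.70 pos [0.5411 0.007  0.0864] xyaw -2.1 xpitch 6.9 ypitch -0.1 zax [ 0.121 -0.003 -0.993] F [ 0.74 -1.01 -1.52] M [0.03 0.19 0.  ] open 0.0355 gf 30.0  q [-0.09 -0.04  1.92  0.01  1.14  1.52]
slope s,y,h mm [-55.1  -0.3  48.4] F slope [ 0.59 -0.98 -1.6 ]
t 5.75 pos [0.5419 0.007  0.0873] xyaw -2.1 xpitch 7.0 ypitch -0.1 zax [ 0.122 -0.004 -0.992] F [-0.02  0.87 -2.1 ] M [0.06 0.1  0.01] open 0.0357 gf 30.0  q [-0.09 -0.04  1.92  0.01  1.14  1.52]
slope s,y,h mm [-54.2  -0.3  49.3] F slope [-0.31  0.87 -2.08]
t 5.80 pos [0.5423 0.0069 0.0879] xyaw -2.1 xpitch 7.1 ypitch -0.1 zax [ 0.123 -0.004 -0.992] F [-0.11 -0.18 -1.33] M [0.07 0.1  0.01] open 0.0355 gf 30.0  q [-0.09 -0.04  1.92  0.01  1.14  1.52]
slope s,y,h mm [-53.7  -0.3  49.8] F slope [-0.27 -0.18 -1.31]
t 5.85 pos [0.5425 0.0069 0.0881] xyaw -2.1 xpitch 7.1 ypitch -0.0 zax [ 0.124 -0.004 -0.992] F [ 0.31  0.39 -1.33] M [ 0.09  0.1  -0.02] open 0.0356 gf 30.0  q [-0.09 -0.04  1.92  0.01  1.14  1.52]
slope s,y,h mm [-53.5  -0.4  50. ] F slope [ 0.14  0.4  -1.35]
t 5.90 pos [0.5425 0.0069 0.088 ] xyaw -2.1 xpitch 7.1 ypitch -0.0 zax [ 0.124 -0.004 -0.992] F [ 1.12 -0.11 -1.6 ] M [ 0.    0.14 -0.04] open 0.0359 gf 30.0  q [-0.09 -0.04  1.92  0.01  1.14  1.52]
slope s,y,h mm [-53.5  -0.3  49.9] F slope [ 0.92 -0.07 -1.73]
```

Call:
arm_command:
  deltas:
    - [[0.15,0,-1.2,0,0,0],[0.15,0,-1.2,0,0,0],[0.1,0,-0.8,0,0,0],[0.05,0,-0.4,0,0,0],[0,0,-0.1,0,0,0],[0,0,-0.1,0,0,0],[0,0,0,0,0,0],[0,0,0,0,0,0],[0,0,0,0,0,0]]

```text
t: 6.65
tool_pos: [0.5462, 0.007, 0.0489]
orientation: [3.134, -0.057, 0.192]
force: [0.0, -0.2, -1.8]
opening: 0.0357
gripper_force: 30.0
```

Call:
arm_command:
  deltas:
    - [[0,0,-0.05,0,0,0],[0,0,-0.05,0,0,0],[0,0,0,0,0,0],[0,0,0,0,0,0]]

```text
t: 6.98
tool_pos: [0.5462, 0.007, 0.048]
orientation: [3.134, -0.057, 0.193]
force: [-0.7, 0.7, -0.8]
opening: 0.0357
gripper_force: 30.0
```

```bash
python3 -c "
from h import *
rst()"
```

```text
t 6.98 pos [0.5462 0.007  0.048 ] xyaw -2.1 xpitch 7.0 ypitch -0.1 zax [ 0.122 -0.004 -0.992] F [-0.73  0.67 -0.8 ] M [0.02 0.14 0.06] open 0.0357 gf 30.0  q [-0.09  0.02  1.93  0.01  1.06  1.52]
slope s,y,h mm [-54.7  -0.1   9.7] F slope [-0.84  0.65 -0.7 ]
```

Call:
arm_command:
  deltas:
    - [[0,0,-0.03,0,0,0],[0,0,-0.03,0,0,0],[0,0,0,0,0,0],[0,0,0,0,0,0]]

```text
t: 7.32
tool_pos: [0.5463, 0.007, 0.0479]
orientation: [3.134, -0.057, 0.193]
force: [-4.4, 0.1, 7.6]
opening: 0.036
gripper_force: 30.0
```

Call:
arm_command:
  deltas:
    - [[0,0,-0.03,0,0,0],[0,0,0,0,0,0],[0,0,0,0,0,0]]

```text
t: 7.57
tool_pos: [0.5463, 0.007, 0.0479]
orientation: [3.134, -0.057, 0.193]
force: [-5.8, 0.1, 9.0]
opening: 0.0361
gripper_force: 30.0
```

```bash
python3 -c "
from h import *
rst()"
```

```text
t 7.57 pos [0.5463 0.007  0.0479] xyaw -2.1 xpitch 7.0 ypitch -0.1 zax [ 0.122 -0.004 -0.992] F [-5.85  0.14  9.02] M [ 0.02  1.15 -0.06] open 0.0361 gf 30.0  q [-0.09  0.02  1.93  0.01  1.06  1.52]
slope s,y,h mm [-54.7  -0.1   9.6] F slope [-4.7  -0.07  9.66]
```

Call:
arm_command:
  deltas:
    - [[0,0,0.06,0,0,0],[0.1,0,0.01,0,0,0],[0.2,-0.01,0.025,0,0,0],[0.2,-0.01,0.025,0,0,0],[0.2,-0.01,0.025,0,0,0],[0.2,0,0.025,0,0,0],[0.1,0,0.012,0,0,0]]

```text
t: 8.15
tool_pos: [0.5555, 0.0067, 0.049]
orientation: [3.134, -0.057, 0.19]
force: [-10.6, -0.2, 12.3]
opening: 0.0357
gripper_force: 30.0
```

```bash
python3 -c "
from h import *
rst()"
```

```text
t 8.15 pos [0.5555 0.0067 0.049 ] xyaw -2.1 xpitch 6.9 ypitch -0.0 zax [ 0.12  -0.004 -0.993] F [-10.56  -0.2   12.32] M [-0.06  1.69 -0.  ] open 0.0357 gf 30.0  q [-0.08  0.05  1.91  0.01  1.07  1.52]
slope s,y,h mm [-45.4  -0.1   9.6] F slope [-8.96 -0.59 13.52]
```

Call:
arm_command:
  deltas:
    - [[0,0,0.05,0,0,0],[0,0,0,0,0,0],[0,0,0,0,0,0]]

```text
t: 8.4
tool_pos: [0.556, 0.0067, 0.0491]
orientation: [3.134, -0.057, 0.192]
force: [-2.9, 1.0, 1.9]
opening: 0.0358
gripper_force: 30.0
```

Call:
arm_command:
  deltas:
    - [[0,0,0.03,0,0,0],[0,0,0,0,0,0],[0,0,0,0,0,0]]

```text
t: 8.65
tool_pos: [0.556, 0.0067, 0.0492]
orientation: [3.134, -0.057, 0.192]
force: [1.2, -0.5, -1.0]
opening: 0.0358
gripper_force: 30.0
```

```bash
python3 -c "
from h import *
rst()"
```

```text
t 8.65 pos [0.556  0.0067 0.0492] xyaw -2.1 xpitch 7.0 ypitch -0.1 zax [ 0.122 -0.003 -0.993] F [ 1.23 -0.48 -1.01] M [ 0.05  0.12 -0.05] open 0.0358 gf 30.0  q [-0.08  0.05  1.91  0.01  1.07  1.52]
slope s,y,h mm [-44.9  -0.1   9.7] F slope [ 1.12 -0.44 -1.15]
```

Call:
arm_command:
  deltas:
    - [[0.1,0,0.012,0,0,0],[0.2,-0.01,0.024,0,0,0],[0.2,-0.01,0.025,0,0,0],[0.2,-0.01,0.024,0,0,0],[0.1,0,0.013,0,0,0],[0,0,0,0,0,0]]

```text
t: 9.15
tool_pos: [0.5643, 0.0064, 0.0503]
orientation: [3.134, -0.057, 0.192]
force: [-0.2, 0.1, -1.9]
opening: 0.0359
gripper_force: 30.0
```

Call:
arm_command:
  deltas:
    - [[0.1,0,0.012,0,0,0],[0.1,0,0.012,0,0,0],[0.1,-0.01,0.013,0,0,0],[0.1,-0.01,0.012,0,0,0]]

```text
t: 9.48
tool_pos: [0.5678, 0.0063, 0.0507]
orientation: [3.134, -0.057, 0.191]
force: [-1.3, -0.4, -2.5]
opening: 0.0358
gripper_force: 30.0
```

```bash
python3 -c "
from h import *
rst()"
```

```text
t 9.48 pos [0.5678 0.0063 0.0507] xyaw -2.1 xpitch 7.0 ypitch -0.1 zax [ 0.121 -0.003 -0.993] F [-1.26 -0.42 -2.48] M [ 0.11  0.43 -0.02] open 0.0358 gf 30.0  q [-0.08  0.07  1.87  0.01  1.07  1.52]
slope s,y,h mm [-32.9  -0.1   9.8] F slope [-1.54 -0.47 -2.31]
```

Call:
arm_command:
  deltas:
    - [[0.1,0,0.012,0,0,0],[0.1,0,0.012,0,0,0],[0.1,-0.01,0.013,0,0,0],[0.1,0,0.012,0,0,0]]

```text
t: 9.82
tool_pos: [0.5719, 0.0061, 0.0511]
orientation: [3.134, -0.057, 0.191]
force: [-1.7, -0.5, -3.3]
opening: 0.0358
gripper_force: 30.0
```

```bash
python3 -c "
from h import *
rst()"
```

```text
t 9.82 pos [0.5719 0.0061 0.0511] xyaw -2.1 xpitch 7.0 ypitch -0.1 zax [ 0.122 -0.003 -0.993] F [-1.69 -0.53 -3.3 ] M [ 0.09  0.46 -0.05] open 0.0358 gf 30.0  q [-0.08  0.08  1.86  0.01  1.07  1.52]
slope s,y,h mm [-28.8  -0.1   9.7] F slope [-2.06 -0.59 -3.08]
```

Call:
arm_command:
  deltas:
    - [[0.06,0,0.007,0,0,0],[0.06,-0.005,0.008,0,0,0],[0.06,0,0.007,0,0,0]]

```text
t: 10.07
tool_pos: [0.5738, 0.0061, 0.0514]
orientation: [3.134, -0.057, 0.192]
force: [-1.4, 0.3, -2.7]
opening: 0.0357
gripper_force: 30.0
```

```bash
python3 -c "
from h import *
rst()"
```

```text
t 10.07 pos [0.5738 0.0061 0.0514] xyaw -2.1 xpitch 7.0 ypitch -0.1 zax [ 0.122 -0.003 -0.993] F [-1.4   0.31 -2.65] M [0.08 0.46 0.04] open 0.0357 gf 30.0  q [-0.08  0.09  1.86  0.01  1.07  1.52]
slope s,y,h mm [-26.9  -0.    9.8] F slope [-1.72  0.26 -2.46]
```

Call:
arm_command:
  deltas:
    - [[0.06,0,0.007,0,0,0],[0.06,-0.005,0.008,0,0,0],[0.06,0,0.007,0,0,0]]

```text
t: 10.32
tool_pos: [0.5756, 0.006, 0.0517]
orientation: [3.134, -0.057, 0.192]
force: [-1.1, 0.7, -2.7]
opening: 0.0355
gripper_force: 30.0
```

Call:
arm_command:
  deltas:
    - [[0.06,0,0.007,0,0,0],[0.06,-0.005,0.008,0,0,0],[0.06,0,0.007,0,0,0]]

```text
t: 10.57
tool_pos: [0.5774, 0.006, 0.052]
orientation: [3.134, -0.057, 0.192]
force: [-1.8, 0.3, -3.0]
opening: 0.0359
gripper_force: 30.0
```

```bash
python3 -c "
from h import *
rst()"
```

```text
t 10.57 pos [0.5774 0.006  0.052 ] xyaw -2.1 xpitch 7.0 ypitch -0.1 zax [ 0.122 -0.003 -0.993] F [-1.77  0.28 -3.03] M [ 0.06  0.42 -0.05] open 0.0359 gf 30.0  q [-0.08  0.1   1.85  0.01  1.08  1.52]
slope s,y,h mm [-23.3  -0.    9.9] F slope [-2.13  0.21 -2.79]
```

```bash
python3 - <<'E'
from h import *
T=cam("top")
def onplane(p,h):
    o,d=ray(T,p);k=(h-loc(o)[2])/(N@d);return loc(o+k*d)*1e3
c2=lambda p:(225+(p[0]+.5)/3.6-.5,125+(p[1]+.5)/3.6-.5)
for r,h in((183,.04),(192,.04),(197,.04),(200,.04),(208,.0),(228,.03)): print(r,h,onplane(c2((317,r)),h).round(1))
print((loc(-T[1].T@T[2])*1e3).round())
g=cv2.cvtColor(cv2.imread("pics/top0.png"),cv2.COLOR_BGR2GRAY);print(g[170:195,305:320].mean(1).round())
E
```

```text
183 0.04 [81.4  0.5 40. ]
192 0.04 [76.4  0.5 40. ]
197 0.04 [73.6  0.4 40. ]
200 0.04 [72.   0.4 40. ]
208 0.0 [75.6  0.6  0. ]
228 0.03 [58.4  0.3 30. ]
[-109.   -6.  921.]
[128. 128. 128. 127. 122. 123. 134. 145. 149. 146. 131. 101.  81.  83.
  97. 105. 100.  95. 101. 112. 121. 129. 135. 139. 142.]
```

Call:
arm_command:
  deltas:
    - [[0.06,-0.005,0.006,0,0,0],[0.06,0,0.006,0,0,0],[0,0,0,0,0,0]]

```text
t: 10.82
tool_pos: [0.5786, 0.0059, 0.052]
orientation: [3.134, -0.057, 0.192]
force: [-1.7, -0.5, -3.5]
opening: 0.0358
gripper_force: 30.0
```

Call:
arm_command:
  deltas:
    - [[0.06,0,0.006,0,0,0],[0.06,-0.005,0.006,0,0,0],[0,0,0,0,0,0]]

```text
t: 11.07
tool_pos: [0.5789, 0.0059, 0.0519]
orientation: [3.134, -0.057, 0.189]
force: [-6.1, 0.6, 1.2]
opening: 0.0359
gripper_force: 30.0
```

```bash
python3 -c "
from h import *
rst()"
```

```text
t 11.07 pos [0.5789 0.0059 0.0519] xyaw -2.1 xpitch 6.9 ypitch -0.1 zax [ 0.12  -0.003 -0.993] F [-6.15  0.6   1.24] M [ 0.07  1.21 -0.03] open 0.0359 gf 30.0  q [-0.08  0.1   1.84  0.01  1.08  1.52]
slope s,y,h mm [-21.8   0.    9.7] F slope [-5.97  0.38  1.98]
```

Call:
arm_command:
  deltas:
    - [[0,0,0.02,0,0,0],[0,0,0,0,0,0]]

```text
t: 11.23
tool_pos: [0.5789, 0.0059, 0.052]
orientation: [3.134, -0.057, 0.189]
force: [-5.9, -1.4, -2.1]
opening: 0.0357
gripper_force: 30.0
```

```bash
python3 -c "
from h import *
rst()"
```

```text
t 11.23 pos [0.5789 0.0059 0.052 ] xyaw -2.1 xpitch 6.9 ypitch -0.1 zax [ 0.12  -0.003 -0.993] F [-5.89 -1.36 -2.12] M [ 0.08  1.1  -0.06] open 0.0357 gf 30.0  q [-0.08  0.1   1.84  0.01  1.08  1.52]
slope s,y,h mm [-21.8   0.    9.7] F slope [-6.05 -1.57 -1.39]
```

Call:
arm_command:
  deltas:
    - [[0.06,0,0.008,0,0,0],[0,0,0,0,0,0]]

```text
t: 11.4
tool_pos: [0.5789, 0.006, 0.052]
orientation: [3.134, -0.057, 0.187]
force: [-9.5, 0.0, 2.1]
opening: 0.0359
gripper_force: 30.0
```

```bash
python3 -c "
from h import *
rst()"
```

```text
t 11.40 pos [0.5789 0.006  0.052 ] xyaw -2.1 xpitch 6.8 ypitch -0.1 zax [ 0.119 -0.003 -0.993] F [-9.54  0.01  2.11] M [ 0.05  1.6  -0.11] open 0.0359 gf 30.0  q [-0.08  0.1   1.84  0.01  1.08  1.52]
slope s,y,h mm [-21.8   0.    9.7] F slope [-9.2  -0.34  3.25]
```

```bash
python3 - <<'E'
from h import *
c=eyes.read_camera("scene");rst()
cv2.imwrite("pics/p1.png",cv2.resize(c[190:370,260:460],None,fx=3.3,fy=3.3,interpolation=cv2.INTER_CUBIC))
E
```

```text
t 11.45 pos [0.5789 0.0059 0.052 ] xyaw -2.1 xpitch 6.8 ypitch -0.1 zax [ 0.119 -0.003 -0.993] F [-9.89 -0.96  0.77] M [-0.02  1.6  -0.07] open 0.0357 gf 30.0  q [-0.08  0.1   1.84  0.01  1.08  1.52]
slope s,y,h mm [-21.8   0.    9.7] F slope [-9.68 -1.32  1.96]
```

View pics/p1.png

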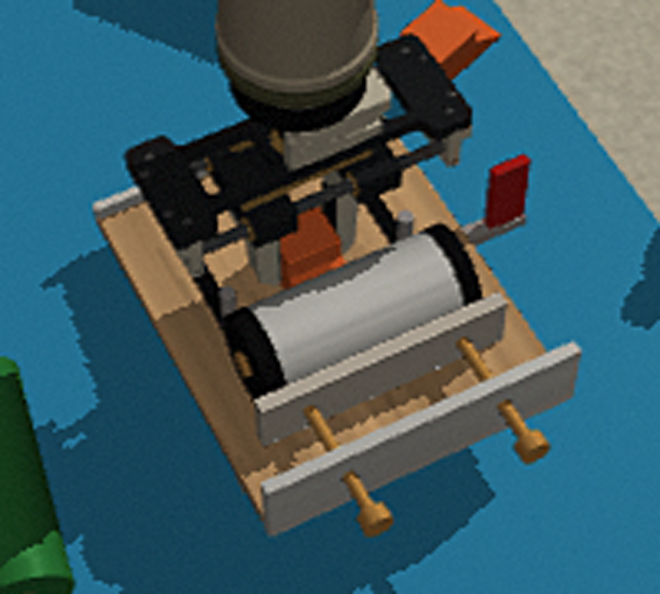

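The drum has left the pins and lies along the buffer (crop (400,340)); the wedge is under the middle of its low side. Press up to ~10-11 N and hold over a second.

Call:
arm_command:
  deltas:
    - [[0.04,0,0.025,0,0,0],[0,0,0,0,0,0],[0,0,0,0,0,0]]

```text
t: 11.7
tool_pos: [0.579, 0.006, 0.0521]
orientation: [3.134, -0.057, 0.186]
force: [-10.7, 0.0, 1.9]
opening: 0.0356
gripper_force: 30.0
```

```bash
python3 -c "
from h import *
rst()"
```

```text
t 11.70 pos [0.579  0.006  0.0521] xyaw -2.1 xpitch 6.8 ypitch -0.1 zax [ 0.118 -0.003 -0.993] F [-10.74   0.03   1.86] M [ 0.04  1.92 -0.12] open 0.0356 gf 30.0  q [-0.08  0.11  1.84  0.01  1.08  1.52]
slope s,y,h mm [-21.7   0.    9.8] F slope [-10.43  -0.36   3.15]
```

Call:
arm_command:
  deltas:
    - [[0.02,0,0.02,0,0,0],[0,0,0,0,0,0],[0,0,0,0,0,0],[0,0,0,0,0,0],[0,0,0,0,0,0],[0,0,0,0,0,0],[0,0,0,0,0,0]]

```text
t: 12.28
tool_pos: [0.5789, 0.006, 0.052]
orientation: [3.134, -0.057, 0.185]
force: [-11.3, -0.6, 0.7]
opening: 0.0357
gripper_force: 30.0
```

Call:
arm_command:
  deltas:
    - [[0,0,0,0,0,0],[0,0,0,0,0,0],[0,0,0,0,0,0],[0,0,0,0,0,0],[0,0,0,0,0,0],[0,0,0,0,0,0],[0,0,0,0,0,0],[0,0,0,0,0,0],[0,0,0,0,0,0],[0,0,0,0,0,0]]

```text
t: 13.12
tool_pos: [0.579, 0.006, 0.052]
orientation: [3.134, -0.057, 0.185]
force: [-10.4, -0.0, 1.6]
opening: 0.0357
gripper_force: 30.0
```

```bash
python3 -c "
from h import *
rst()"
```

```text
t 13.12 pos [0.579 0.006 0.052] xyaw -2.1 xpitch 6.8 ypitch -0.1 zax [ 0.118 -0.003 -0.993] F [-10.42  -0.03   1.6 ] M [ 0.03  1.97 -0.1 ] open 0.0357 gf 30.0  q [-0.08  0.11  1.84  0.01  1.08  1.52]
slope s,y,h mm [-21.7   0.    9.8] F slope [-10.14  -0.41   2.86]
```

Call:
arm_command:
  deltas:
    - [[0,0,0.03,0,0,0],[0,0,0,0,0,0],[0,0,0,0,0,0]]

```text
t: 13.37
tool_pos: [0.579, 0.0059, 0.0521]
orientation: [3.134, -0.057, 0.185]
force: [-9.1, -0.2, -1.2]
opening: 0.0358
gripper_force: 30.0
```

```bash
python3 -c "
from h import *
rst();eyes.read_camera('wrist');rst()"
```

```text
t 13.37 pos [0.579  0.0059 0.0521] xyaw -2.1 xpitch 6.8 ypitch -0.1 zax [ 0.118 -0.003 -0.993] F [-9.14 -0.16 -1.2 ] M [-0.01  1.67 -0.11] open 0.0358 gf 30.0  q [-0.08  0.11  1.84  0.01  1.08  1.52]
slope s,y,h mm [-21.7   0.    9.8] F slope [-9.2  -0.49 -0.08]
t 13.42 pos [0.579  0.0059 0.0521] xyaw -2.1 xpitch 6.8 ypitch -0.1 zax [ 0.118 -0.003 -0.993] F [-8.88 -0.08 -0.88] M [ 0.03  1.73 -0.07] open 0.0358 gf 30.0  q [-0.08  0.11  1.84  0.01  1.08  1.52]
slope s,y,h mm [-21.7   0.    9.8] F slope [-8.91 -0.4   0.21]
```

Call:
arm_command:
  deltas:
    - [[0.05,0,0.035,0,0,0],[0,0,0,0,0,0],[0,0,0,0,0,0]]

```text
t: 13.67
tool_pos: [0.579, 0.006, 0.0522]
orientation: [3.135, -0.057, 0.183]
force: [-9.6, -1.3, -0.4]
opening: 0.0354
gripper_force: 30.0
```

```bash
python3 -c "
from h import *
rst()"
```

```text
t 13.67 pos [0.579  0.006  0.0522] xyaw -2.1 xpitch 6.7 ypitch -0.1 zax [ 0.117 -0.003 -0.993] F [-9.56 -1.28 -0.36] M [ 0.03  1.9  -0.07] open 0.0354 gf 30.0  q [-0.08  0.11  1.84  0.01  1.08  1.52]
slope s,y,h mm [-21.7   0.    9.9] F slope [-9.48 -1.63  0.8 ]
```

Call:
arm_command:
  deltas:
    - [[0.04,0,0.02,0,0,0],[0,0,0,0,0,0],[0,0,0,0,0,0],[0,0,0,0,0,0],[0,0,0,0,0,0],[0,0,0,0,0,0],[0,0,0,0,0,0]]

```text
t: 14.25
tool_pos: [0.579, 0.006, 0.0522]
orientation: [3.135, -0.057, 0.182]
force: [-12.7, -0.6, 0.5]
opening: 0.0355
gripper_force: 30.0
```

Call:
arm_command:
  deltas:
    - [[0,0,0,0,0,0],[0,0,0,0,0,0],[0,0,0,0,0,0],[0,0,0,0,0,0],[0,0,0,0,0,0],[0,0,0,0,0,0],[0,0,0,0,0,0],[0,0,0,0,0,0]]

```text
t: 14.92
tool_pos: [0.579, 0.006, 0.0522]
orientation: [3.135, -0.057, 0.182]
force: [-12.3, 0.3, 0.5]
opening: 0.0357
gripper_force: 30.0
```

```bash
python3 -c "
from h import *
rst()"
```

```text
t 14.92 pos [0.579  0.006  0.0522] xyaw -2.1 xpitch 6.7 ypitch -0.1 zax [ 0.116 -0.003 -0.993] F [-12.35   0.26   0.53] M [-0.02  2.22 -0.11] open 0.0357 gf 30.0  q [-0.08  0.11  1.83  0.01  1.08  1.52]
slope s,y,h mm [-21.7   0.    9.9] F slope [-12.19  -0.2    2.03]
```

Call:
arm_command:
  deltas:
    - [[0,0,0,0,0,0],[0,0,0,0,0,0],[0,0,0,0,0,0],[0,0,0,0,0,0],[0,0,0,0,0,0],[0,0,0,0,0,0]]
  gripper: 0.1

```text
t: 15.42
tool_pos: [0.5823, 0.0059, 0.0542]
orientation: [3.134, -0.057, 0.193]
force: [-0.3, -0.2, -0.7]
opening: 0.0516
gripper_force: 0.0
```

```bash
python3 -c "
from h import *
rst()"
```

```text
t 15.42 pos [0.5823 0.0059 0.0542] xyaw -2.1 xpitch 7.1 ypitch -0.1 zax [ 0.123 -0.004 -0.992] F [-0.32 -0.17 -0.74] M [ 0.09  0.07 -0.03] open 0.0516 gf 0.0  q [-0.08  0.11  1.83  0.01  1.08  1.52]
slope s,y,h mm [-18.1   0.   11.5] F slope [-0.4  -0.18 -0.7 ]
```

Call:
arm_command:
  deltas:
    - [[-0.06,0,0.5,0,0,0],[-0.12,0,1,0,0,0],[-0.25,0,2,0,0,0],[-0.4,0,3,0,0,0],[-0.4,0,3,0,0,0],[0,3,0,0,0,0],[0,4,0,0,0,0],[0.2,4,0,0,0,0],[0.2,2,0,0,0,0],[0,0,0,0,0,0]]
  gripper: 0.1

```text
t: 16.25
tool_pos: [0.5737, 0.14, 0.1503]
orientation: [-3.134, 0.052, -0.194]
force: [-0.7, -0.5, -1.3]
opening: 0.0511
gripper_force: 0.0
```

```bash
python3 - <<'E'
from h import *
rst()
s=eyes.read_camera("scene");t=eyes.read_camera("top")
T=cam("top");S=cam("scene")
cv2.imwrite("pics/p2.png",np.hstack([cv2.resize(s[190:370,280:460],(400,400)),cv2.resize(t[125:290,215:380],(400,400))]))
s0=cv2.imread("pics/scene0.png")
c4=lambda p:(270+(p[0]+.5)/4-.5,215+(p[1]+.5)/4-.5); c2=lambda p:(225+(p[0]+.5)/3.6-.5,125+(p[1]+.5)/3.6-.5)
p,e=tri(S,c4((578,97)),T,c2((72,334)));print("tab mid top",p.round(4),e,(loc(p)*1e3).round(1))
E
```

```text
t 16.25 pos [0.5737 0.14   0.1503] xyaw -1.9 xpitch 7.1 ypitch -0.2 zax [ 0.124 -0.001 -0.992] F [-0.69 -0.46 -1.3 ] M [0.04 0.08 0.01] open 0.0511 gf 0.0  q [ 0.17  0.03  1.73 -0.02  1.26  1.78]
slope s,y,h mm [-19.8 133.8 108.5] F slope [-0.83 -0.48 -1.21]
tab mid top [0.5971 0.138  0.0924] 0.002928636485502169 [ -3.6 132.6  48.2]
```

View pics/p2.png

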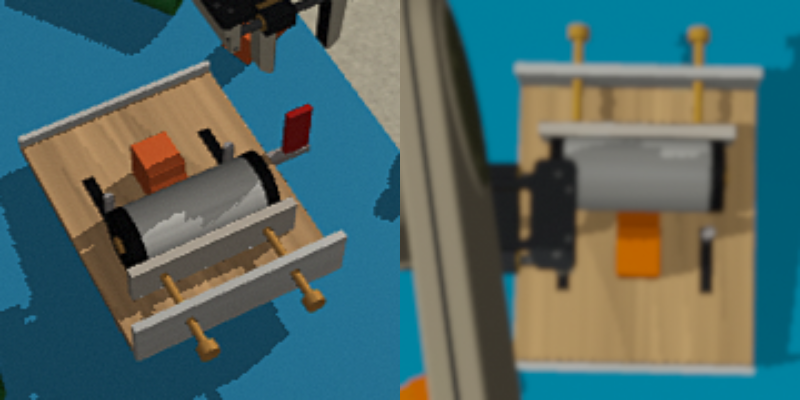

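Chock holds the drum at the buffer, clear of the pins (top crop: chock (638,245), drum flush to the buffer). Now the tab, at s≈-5, y≈132: go uphill of it with shut fingers, descend.

Call:
arm_command:
  deltas:
    - [[2.1,-0.15,0.25,0,0,0],[2.1,-0.15,0.25,0,0,0],[0,0,0,0,0,0],[0,0,0,0,0,0],[0.35,0,-3,0,0,0],[0.35,0,-3,0,0,0],[0.3,0,-2.4,0,0,0],[0.15,0,-1.2,0,0,0],[0,0,0,0,0,0],[0,0,0,0,0,0]]
  gripper: -1

```text
t: 17.18
tool_pos: [0.6264, 0.1324, 0.0578]
orientation: [3.134, -0.058, 0.19]
force: [0.5, 0.0, 1.0]
opening: 0.0003
gripper_force: 0.0
```

```bash
python3 -c "
from h import *
rst()"
```

```text
t 17.18 pos [0.6264 0.1324 0.0578] xyaw -2.1 xpitch 6.9 ypitch -0.0 zax [ 0.121 -0.004 -0.993] F [0.47 0.02 0.96] M [ 0.08  0.04 -0.04] open 0.0003 gf 0.0  q [ 0.14  0.25  1.66 -0.02  1.11  1.76]
slope s,y,h mm [ 21.5 128.1  10.3] F slope [0.58 0.04 0.9 ]
```

Call:
arm_command:
  deltas:
    - [[-0.5,0.02,-0.06,0,0,0],[-0.5,0.02,-0.06,0,0,0],[-0.4,0.02,-0.05,0,0,0],[-0.4,0.02,-0.05,0,0,0],[-0.4,0.02,-0.05,0,0,0],[-0.4,0.02,-0.05,0,0,0],[-0.4,0.02,-0.05,0,0,0]]

```text
t: 17.77
tool_pos: [0.5975, 0.1344, 0.055]
orientation: [3.134, -0.057, 0.195]
force: [2.4, -0.6, 2.8]
opening: 0.0005
gripper_force: 1.6
```

```bash
python3 -c "
from h import *
rst()"
```

```text
t 17.77 pos [0.5975 0.1344 0.055 ] xyaw -2.1 xpitch 7.1 ypitch -0.1 zax [ 0.124 -0.003 -0.992] F [ 2.35 -0.62  2.75] M [ 0.05 -0.46  0.  ] open 0.0005 gf 1.6  q [ 0.15  0.19  1.74 -0.02  1.09  1.77]
slope s,y,h mm [ -7.7 129.1  11. ] F slope [ 2.69 -0.54  2.44]
```

Call:
arm_command:
  deltas:
    - [[-0.4,0.02,-0.05,0,0,0],[-0.4,0.02,-0.05,0,0,0],[-0.4,0.02,-0.05,0,0,0],[-0.4,0.02,-0.05,0,0,0],[-0.2,0.01,-0.02,0,0,0],[-0.2,0.01,-0.02,0,0,0]]

```text
t: 18.27
tool_pos: [0.5765, 0.1353, 0.0514]
orientation: [3.134, -0.057, 0.191]
force: [3.7, 0.1, 1.3]
opening: 0.0005
gripper_force: 1.5
```

```bash
python3 -c "
from h import *
rst()"
```

```text
t 18.27 pos [0.5765 0.1353 0.0514] xyaw -2.1 xpitch 7.0 ypitch -0.1 zax [ 0.121 -0.004 -0.993] F [3.68 0.13 1.3 ] M [ 0.09 -0.45 -0.07] open 0.0005 gf 1.5  q [ 0.16  0.14  1.8  -0.03  1.08  1.78]
slope s,y,h mm [-28.9 129.2  10. ] F slope [3.8  0.27 0.84]
```

Sliding at the expected 3–4 N. I'll continue to the end stop.

Call:
arm_command:
  deltas:
    - [[-0.2,0.01,-0.025,0,0,0],[-0.1,0,-0.012,0,0,0],[-0.1,0,-0.012,0,0,0]]

```text
t: 18.52
tool_pos: [0.5736, 0.1354, 0.0511]
orientation: [3.134, -0.057, 0.194]
force: [11.8, 1.2, -4.8]
opening: 0.0005
gripper_force: 5.1
```

Call:
arm_command:
  deltas:
    - [[-0.1,0,-0.012,0,0,0],[-0.1,0.01,-0.012,0,0,0],[0,0,0,0,0,0]]

```text
t: 18.77
tool_pos: [0.5735, 0.1354, 0.0513]
orientation: [3.134, -0.058, 0.2]
force: [18.4, 0.1, -11.2]
opening: 0.0006
gripper_force: 8.1
```

```bash
python3 -c "
from h import *
rst()"
```

```text
t 18.77 pos [0.5735 0.1354 0.0513] xyaw -2.1 xpitch 7.3 ypitch -0.1 zax [ 0.127 -0.003 -0.992] F [ 18.43   0.11 -11.16] M [ 0.07 -2.61 -0.17] open 0.0006 gf 8.1  q [ 0.16  0.13  1.81 -0.03  1.07  1.78]
slope s,y,h mm [-31.9 129.1  10.2] F slope [ 16.92   0.79 -13.32]
```

End stop reached (tab travelled 40 mm). Back off uphill, lift away and check.

Call:
arm_command:
  deltas:
    - [[0.5,-0.02,0.06,0,0,0],[1,-0.04,0.12,0,0,0],[0.7,0,0.1,0,0,0],[-0.2,0,2,0,0,0],[-0.4,0,3,0,0,0],[-0.4,0,3.5,0,0,0],[-0.4,0,3.5,0,0,0],[-2,3,1,0,0,0],[-2,3,1,0,0,0],[-2,3,1,0,0,0],[0,3,0,0,0,0],[0,0,0,0,0,0]]

```text
t: 19.77
tool_pos: [0.5178, 0.2595, 0.2046]
orientation: [-3.134, 0.052, -0.192]
force: [1.4, 1.2, 0.7]
opening: 0.0
gripper_force: 0.0
```

```bash
python3 - <<'E'
from h import *
rst()
s=eyes.read_camera("scene");t=eyes.read_camera("top")
cv2.imwrite("pics/p3.png",np.hstack([cv2.resize(s[190:370,280:460],(400,400)),cv2.resize(t[125:290,215:380],(400,400))]))
E
```

```text
t 19.77 pos [0.5178 0.2595 0.2046] xyaw -1.9 xpitch 7.0 ypitch -0.2 zax [ 0.122 -0.001 -0.992] F [1.38 1.23 0.74] M [ 0.08 -0.    0.04] open 0.0000 gf 0.0  q [ 0.41 -0.03  1.68 -0.05  1.37  2.02]
slope s,y,h mm [-73.  251.1 169.8] F slope [1.42 1.28 0.57]
```

View pics/p3.png

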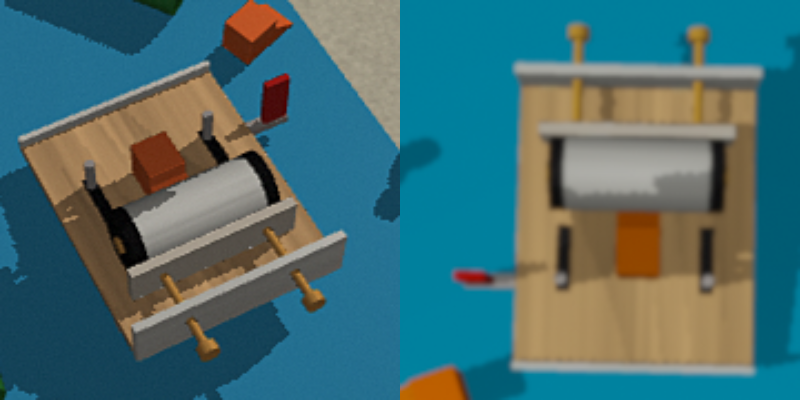

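The pins are at the low ends of their slots (562,280 and 707,280). The drum is still against the buffer, held by the chock alone (638,245), and the robot is clear of everything.

```bash
python3 -c "
from plant import ticket
print(ticket.close_job())"
```

```text
the job is handed in; nothing more can be done
None
```

The job is handed in: the last pictures before hand-in show the stop drawn fully down and the chock alone holding the drum against the buffer. I pressed the chock at about 10–12 N, measured at the wrist, for over a second. The force on the drum itself was not measured, but it should be somewhat less because of the chock's drag on the board.

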